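Lay the microscope camera in its cradle and latch the clamp

TASK

Lay the upright microscope camera down gently on its side on the blue mat, without letting it topple or drop, and let go of it. Then take it again from above, set it gently into the grey cradle on its side with its housing in the wide channel and its tube in the fork, and let go; only then press the red lever down until it clicks and stays down, clamping the camera. Leave the other things on the bench where they are.

Things in the scene. Friction and masses are not known exactly. Their poses are not given: they have to be found in the camera images.
- camera: microscope camera standing upright, 150 mm long, about 0.4 kg: a square white housing 54 x 54 x 84 mm tall (black band) with a round aluminium tube 36 mm across from 84 to 150 mm, black at its tip. Origin at the centre of the housing's underside; z along the axis to the tip, x and y square to the housing's flat sides. Centre of mass about 55 mm from the origin
- camera_mid (a point): point on the camera's axis half way along it, 75 mm from its blind end (9 mm inside the housing)
- camera_tip (a point): centre of the black tip of the camera's tube, 150 mm from its blind end
- mat: flat blue square mat fixed to the bench, 200 x 200 x 3 mm thick; origin at the centre of its underside, x and y along its edges
- cradle: low grey cradle fixed to the bench, 176 mm long (x), 164 mm wide. Origin on the bench under the middle of the camera's place; the tube end is +x. Floor 12 mm up. The housing lies in a channel with y from -31 to +31 and x from -81 (rear stop) to +17 mm, walls 30 to 34 mm above the bench; its +y wall is a black jaw that the lever drives 6.5 mm inwards. The lever runs beside it at y = 80 mm
- cradle_seat (a point): where camera_mid belongs in the cradle: 39 mm above the bench on the channel's centre line; its x points to the tube end, z up. The camera may lie a few mm off it
- cradle_fork (a point): middle of the cradle's fork, where the tube lies, 39 mm above the bench: two posts, x 17 to 29 mm in the cradle's frame, 47 mm apart (the 54 mm housing does not fit between), 48 mm high. The tube's tip overhangs beyond it
- lever_arm (a joint): angle of the red clamp lever: 0 = sprung up (sloping up 29 degrees), 0.5 rad = fully down, level. A spring strut pushes it up until it passes about 0.34; then it snaps over and is held down at 0.5. Hinge at x = -62, y = 80, z = 44 mm in the cradle's frame, axis along y. Takes about 10 N at the pad
- lever_pad (a point): centre of the upper face of the red pad (32 x 30 mm) at the lever's free end, 125 mm from the hinge; the place to press. About 109 mm above the bench when up and 50 mm when fully down. Its x runs along the cradle's x
- beaker: glass beaker, 70 mm across, 90 mm tall, standing; origin at the centre of its underside
- dish: closed clear petri dish, 94 mm across, 20 mm tall; origin at the centre of its underside
- tape: roll of blue tape lying flat, 80 mm across, 24 mm tall; origin at the centre of its underside
- slidebox: green slide box, 87 x 102 x 40 mm tall; origin at the centre of its underside
- eyepiece: silver microscope eyepiece standing upright, 42 mm across, 62 mm tall; origin at the centre of its underside
- mouse: grey computer mouse, 105 x 60 x 32 mm tall; origin at the centre of its underside
- brush: dust brush with a wooden handle lying flat, 160 mm long along its x; origin under its middle

How it is judged:
By the outcome, as a careful person would: the job done as asked, in the order asked, and still so for the second after the job is handed in, with the robot touching nothing.
It also fails if it takes over 58 s, if anything falls off the work surface, if the arm or the gripper's body presses on something with over 40 N, if the wrist force passes 120 N, or if a joint passes its speed limit or range.

ROBOT

A 6-joint arm with a two-finger parallel gripper is mounted at the origin on the work surface. World frame = base frame: x ahead of the robot, y to its left, z up, the work surface at z = 0. Lengths are in m, angles in rad, forces in N, time in s.
With the tool pointing down it reaches from about 0.35 to 0.85 m from the base axis. Payload 8.1 kg.
Tool frame: the origin (TCP) lies on the centre line of the jaws, within the pads' length; the fingertips stand robot.tips_ahead ahead of it and the grasp point (between the pads) lies 6 mm ahead of it (robot.tips_ahead is the distance from the TCP to the fingertips, in m); z points along the fingers, y is the line along which they close (so a half turn about z gives the same grasp; the last joint's range is limited). The gripper opens to 93 mm and grips with 3 to 60 N. Pads are 15 mm wide; open, the fingers measure 128 mm over their backs; the gripper's body (75 mm by 188 mm) begins 65 mm behind the grasp point.
Start: joints at [1.103, 0.13, 1.488, -0, 1.523, -0.085], TCP at [0.224, 0.557, 0.244] pointing down, gripper open.
Joint ranges: [-2.96, 2.96], [-0.89, 2.26], [0.02, 2.5], [-1.34, 4.48], [0, 2.73], [-2.66, 2.66]. Speed limits (rad/s): [2.39, 2.39, 2.79, 3.14, 3.14, 3.14].

INTERFACE

Orientations are given as a rotation vector (axis times angle).
In Python, from plant import robot gives the robot as it stands.
- The arm moves only by the tool apply_moves, never from a script. Its arguments are lists of equal length, an entry for each row: "delta_pos": the shift along the tool's x, y, z in cm, a list of three; "twist": the turn about the tool's z in rad. A call has 1 to 8 rows; each row shifts and turns the commanded pose from where the row before left it, along the tool's axes as they then stand; what a row does not reach is not made up. A row lasts 1/8 s, in which the tool goes at most 62.5 mm and 10.7 degrees, less where a joint would pass 70% of its speed; a pose out of reach is approached as far as the arm can. A call with a gripper value outside its range is refused whole. "gripper" is the finger opening in cm, from 0 to 9.3, set as the call begins (left out, the last holds). The fingers move at their own pace and stop on an object; "squeeze" is the grip in N (left out, the last holds). Time passes only in rows, so rows that do not move let the fingers close. It gives the time, the measured TCP pose, the force, the opening and the grip force at its end, in the units of the state.
- robot.read_state(): the state, without advancing time (a new reading comes with each control period).
- robot.read_camera(name): name is "side" or "top"; returns a dict with "frame" (420x560x3 uint8, red, green, blue), "vertical_fov" (degrees; the focal length in pixels is half the picture's height over the tangent of half this angle, whatever the lens; pixels are square), "cx", "cy" (the principal point, pixels), "R" (3x3) and "t" (3): a world point X has camera coordinates R X + t. Camera axes: x right, y down, z forward; pixel columns grow to the right and rows downward; lengths in m; the calibration is good to about 2 mm. A picture is of the moment at which its call begins. There is no depth.
- robot.close_job(): hands the job in; it is judged then, once.
The state is a dict: "t": time; "q": joint angles; "dq": joint speeds; "joint_torque": joint torques, N m; "tool_pos": TCP position; "orientation": TCP orientation; "force": force on the tool from outside, world axes, zero at the start; "wrist_torque": the same for the moment, N m; "opening": finger opening in m; "gripper_force": force on a finger pad.
Only numpy, scipy, OpenCV 4.12 (cv2) and the standard library are available. Lean on these libraries where they do the work, as an engineer would, in place of code of your own. Each camera call takes 0.05 s, during which the arm holds its last target. There are 200 camera calls.

## Working session

There is one attempt and no reset: what is moved stays moved. The work goes in short steps, Python scripts to look and compute and a tool call to move; the robot and the scene stay as the last step left them, time stands still between calls to the robot, and variables do not carry over. Pictures are saved under pics/ and viewed, at most 10 in all, crops included, and the job is handed in when it is done.

Besides the shell and the picture viewer there is one more tool, called after ">>>" as name([rows], argument=value, ...), one row to a line, values as JSON. apply_moves: Moves the arm, as the interface text tells. Its arguments: {"type":"object","properties":{"delta_pos":{"type":"array"},"twist":{"type":"array"},"gripper":{"type":"number"},"squeeze":{"type":"number"}},"required":["delta_pos","twist"]}

```bash
mkdir -p pics; ls; cat > h.py <<'E'
import numpy as np, cv2
from plant import robot
def cam(n):
    c=robot.read_camera(n); H=c['frame'].shape[0]
    f=H/2/np.tan(np.radians(c['vertical_fov'])/2); c['f']=f
    c['R']=np.array(c['R']);c['t']=np.array(c['t']); return c
def proj(c,X):
    p=c['R']@np.array(X)+c['t']; return [c['cx']+c['f']*p[0]/p[2],c['cy']+c['f']*p[1]/p[2]]
def ray(c,u,v):
    d=c['R'].T@np.array([(u-c['cx'])/c['f'],(v-c['cy'])/c['f'],1]); o=-c['R'].T@c['t']; return o,d
def plane(c,u,v,z):
    o,d=ray(c,u,v); return o+d*(z-o[2])/d[2]
def save(c,n): cv2.imwrite('pics/'+n,c['frame'][:,:,::-1])
E
python3 - <<'E'
from h import *
for n in('top','side'):
    c=cam(n); save(c,n+'0.png'); print(n,c['vertical_fov'],c['cx'],c['cy'],-c['R'].T@c['t'],c['R'].round(2).tolist(), [k for k in c])
print(robot.read_state(), robot.tips_ahead)
E
```

```text
pics
top 46.60686289458938 279.75443995810997 208.8344452687095 [ 0.2829754  -0.0318549   1.40585968] [[0.01, -1.0, 0.0], [-0.97, -0.01, -0.22], [0.22, 0.0, -0.97]] ['frame', 'vertical_fov', 'cx', 'cy', 'R', 't', 'f']
side 50.335310496204016 275.54553157249615 207.96486174756467 [-0.09958934 -0.94585605  1.1113764 ] [[0.81, -0.59, -0.01], [-0.38, -0.52, -0.77], [0.45, 0.62, -0.64]] ['frame', 'vertical_fov', 'cx', 'cy', 'R', 't', 'f']
{'t': 0.1, 'q': array([ 1.10259561e+00,  1.31055507e-01,  1.48918177e+00, -4.74451305e-05,
        1.52301441e+00, -8.54238320e-02]), 'dq': array([-0.00038287, -0.00164695, -0.00337014, -0.0004529 , -0.0004643 ,
        0.00020123]), 'joint_torque': array([ 8.06340558e-04, -5.61342788e+01, -4.93096340e+01,  7.70200370e-02,
        2.91269075e-02, -2.80803459e-05]), 'tool_pos': array([0.22388839, 0.55614349, 0.24270407]), 'orientation': array([-5.97519246e-01, -3.08382985e+00,  2.52682428e-03]), 'force': array([-0.02557516, -0.13396623, -0.20234399]), 'wrist_torque': array([-0.02149338, -0.00571799,  0.04993789]), 'gripper_force': 0.0, 'opening': 0.0929884769864577} 0.025
```

View pics/top0.png

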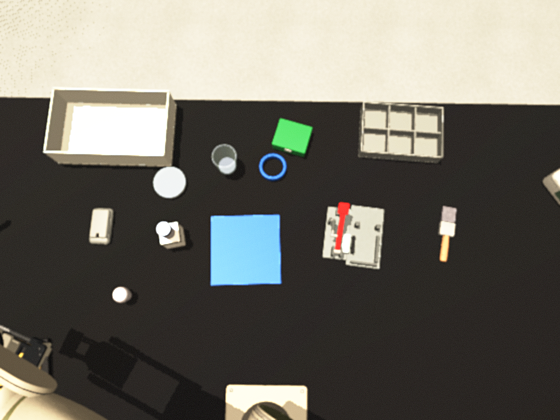

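View pics/side0.png

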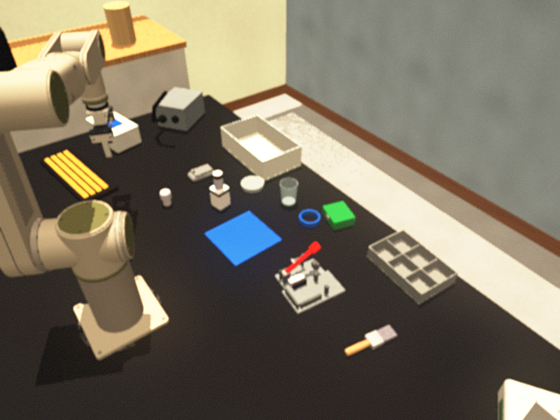

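The top view shows the camera at about (172,236), the mat at (246,250), and the cradle at (353,236) with the lever pad at (343,209). The side view shows the camera at (219,190), the mat at (243,237) and the cradle at (308,280). Next I zoom in and measure.

```bash
python3 - <<'E'
from h import *
T=cam('top');S=cam('side')
def crop(c,x,y,w,h): return cv2.resize(c['frame'][y:y+h,x:x+w],(400,300),interpolation=cv2.INTER_CUBIC)
a=np.hstack([crop(T,132,203,80,60),crop(T,310,197,92,84*3//3-9-6)])
b=np.hstack([crop(S,180,160,80,60),crop(S,262,236,92,69)])
cv2.imwrite('pics/z.png',np.vstack([a,b])[:,:,::-1])
for c,z in((T,.003),(S,.003)):
    hsv=cv2.cvtColor(c['frame'],cv2.COLOR_RGB2HSV)
    m=cv2.inRange(hsv,(95,120,80),(125,255,255))
    cs,_=cv2.findContours(m,0,2); k=max(cs,key=cv2.contourArea)
    k=cv2.approxPolyDP(k,6,True)[:,0]; P=np.array([plane(c,u,v,z)[:2] for u,v in k+0.0]);print(k.tolist(),P.round(4).tolist(),P.mean(0))
E
```

```text
[[278, 214], [210, 217], [210, 285], [281, 283]] [[0.5871, -0.0245], [0.5755, 0.1752], [0.3776, 0.1664], [0.3859, -0.0358]] [0.48152213 0.07029591]
[[249, 210], [204, 232], [235, 266], [281, 240]] [[0.5803, 0.1786], [0.3808, 0.1727], [0.3829, -0.0357], [0.5807, -0.0271]] [0.48117527 0.07211607]
```

View pics/z.png

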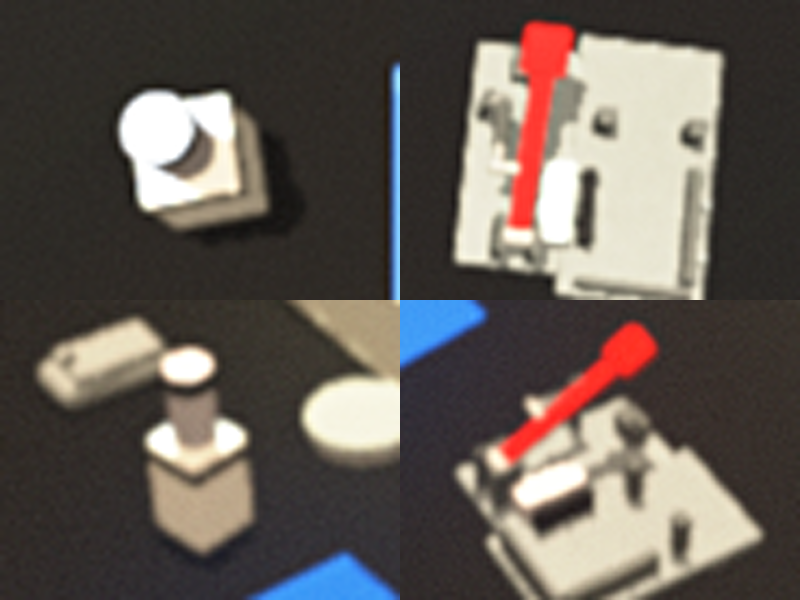

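The zoomed views show the tube disc at top-view pixel (163.6,229) and side-view pixel (217.6,173). The housing's top corners, fork posts and lever are also clear enough to triangulate.

```bash
cat >> h.py <<'E'
def tri(c1,p1,c2,p2):
    o1,d1=ray(c1,*p1);o2,d2=ray(c2,*p2)
    A=np.array([d1,-d2]).T;s=np.linalg.lstsq(A,o2-o1,rcond=None)[0]
    a=o1+d1*s[0];b=o2+d2*s[1];return (a+b)/2,np.linalg.norm(a-b)
def red(c):
    hsv=cv2.cvtColor(c['frame'],cv2.COLOR_RGB2HSV)
    m=cv2.inRange(hsv,(0,150,100),(8,255,255))|cv2.inRange(hsv,(172,150,100),(180,255,255))
    cs,_=cv2.findContours(m,0,2);return max(cs,key=cv2.contourArea)
E
python3 - <<'E'
from h import *
T=cam('top');S=cam('side')
print('tip',plane(T,163.6,229,.15),plane(S,217.6,173,.15),tri(T,(163.6,229),S,(217.6,173)))
for c,P in((T,[(178,221.6),(180,241.4),(161.4,245)]),(S,[(209.4,188),(219,194.4),(230.4,187.4)])):
    Q=np.array([plane(c,*p,.084)[:2] for p in P]);d=np.diff(Q,axis=0)
    print('house',Q.round(4).tolist(),'ctr',(Q[0]+Q[2])/2,np.hypot(*d.T),np.degrees(np.arctan2(d[:,1],d[:,0])))
g=lambda x,y,o:(o[0]+(x-400)/4.348,o[1]+(y%300)/4.348)
t=lambda x,y:g(x,y,(310,197)); s=lambda x,y:g(x,y,(262,236))
P={'TRc':(t(722,50),.012),'TRl':(t(580,35),.012),'Lt':(t(478,42),.012),'Lb':(t(455,262),.012),'BR':(t(702,299),.02),'post1':(t(605,112),.048),'post2':(t(693,125),.048)}
for k,(p,z) in P.items(): print(k,plane(T,*p,z).round(4))
P={'TRc':(s(763,535),.012),'TRl?':(s(690,450),.012),'post1':(s(635,460),.048),'post2':(s(682,516),.048)}
for k,(p,z) in P.items(): print('S',k,plane(S,*p,z).round(4))
for c in(T,S):
    k=red(c);(r)=cv2.minAreaRect(k);print(r,cv2.boundingRect(k))
print('pad T',plane(T,*t(548,38),.109),'S',plane(S,*s(633,340),.109), tri(T,t(548,38),S,s(633,345)))
print('low T',plane(T,*t(520,228),.046),'S',plane(S,*s(510,458),.046),tri(T,t(520,228),S,s(510,458)))
E
```

```text
tip [0.51118626 0.27344814 0.15      ] [0.51352731 0.27554967 0.15      ] (array([0.51132758, 0.27259393, 0.15248784]), np.float64(0.0012841983431524189))
house [[0.5445, 0.2511], [0.4893, 0.2423], [0.4787, 0.2926]] ctr [0.5115762  0.27183086] [0.05586222 0.05135723] [-170.99352404  101.90637054]
house [[0.4812, 0.2934], [0.4905, 0.2379], [0.547, 0.2491]] ctr [0.51411342 0.27128854] [0.05635651 0.0576595 ] [-80.53320381  11.2757046 ]
TRc [ 0.6057 -0.3355  0.012 ]
TRl [ 0.6149 -0.2399  0.012 ]
Lt [ 0.6091 -0.1709  0.012 ]
Lb [ 0.4599 -0.1544  0.012 ]
BR [ 0.4367 -0.3149  0.02  ]
post1 [ 0.5549 -0.2498  0.048 ]
post2 [ 0.547 -0.307  0.048]
S TRc [ 0.6038 -0.3354  0.012 ]
S TRl? [ 0.6155 -0.2425  0.012 ]
S post1 [ 0.5537 -0.2492  0.048 ]
S post2 [ 0.5466 -0.309   0.048 ]
((342.1650390625, 225.07943725585938), (11.314640045166016, 46.709739685058594), 3.900493860244751) (335, 202, 15, 47)
((303.5, 258.0), (10.606600761413574, 43.133514404296875), 45.0) (286, 241, 36, 32)
pad T [ 0.58958382 -0.20523562  0.109     ] S [ 0.58971308 -0.19921433  0.109     ] (array([ 0.58770208, -0.20425493,  0.10986691]), np.float64(0.0036415770509649666))
low T [ 0.47817182 -0.19349068  0.046     ] S [ 0.4830368 -0.1924033  0.046    ] (array([ 0.47947363, -0.1939929 ,  0.04907586]), np.float64(0.003832287687674345))
```

>>> apply_moves([
  [-4.66, -1.94, 0],
  [-4.66, -1.94, 0],
  [-4.66, -1.94, 0],
  [-4.66, -1.94, 0],
  [-4.66, -1.94, 0],
  [-4.66, -1.94, 0],
  [-4.66, -1.94, 0],
  [-4.66, -1.94, 0],
], twist=[0, 0, 0, 0, 0, 0, 0, 0], gripper=9.3)

```text
t: 1.3
tool_pos: [0.513, 0.2721, 0.2437]
orientation: [0.598, 3.084, 0.0]
force: [0.4, 1.5, -0.9]
opening: 0.0931
gripper_force: 0.0
```

>>> apply_moves([
  [0, 0, 0],
  [0, 0, 0],
  [0, 0, 0],
  [0, 0, 0],
  [0, 0, 0],
], twist=[-0.141, -0.141, -0.141, -0.142, 0])

```text
t: 1.92
tool_pos: [0.5119, 0.2734, 0.2436]
orientation: [0.284, -3.129, -0.0]
force: [-0.4, 1.1, 0.7]
opening: 0.0931
gripper_force: 0.0
```

```bash
cat >> h.py <<'E'
from scipy.spatial.transform import Rotation as Ro
def to(x,y,z,phi):
    s=robot.read_state();R=Ro.from_rotvec(s['orientation']).as_matrix()
    h=np.degrees(np.arctan2(R[1,0],R[0,0]))
    d=R.T@(np.array([x,y,z])-s['tool_pos'])*100
    print('t',s['t'],'pos',s['tool_pos'].round(4),'phi',h.round(2),'tilt',np.degrees(np.arccos(-R[2,2])).round(2),'delta cm',d.round(2),'twist',round(np.radians((h-phi+180)%360-180),3),'F',s['force'].round(1),'open',round(s['opening'],4),'grip',round(s['gripper_force'],1))
E
python3 -c "
from h import *
to(.512,.2725,.138,190.4)"
```

```text
t 1.925 pos [0.5119 0.2734 0.2436] phi -169.61 tilt 0.01 delta cm [ 0.   -0.09 10.56] twist -0.0 F [-0.4  1.1  0.7] open 0.0931 grip 0.0
```

>>> apply_moves([
  [0, -0.09, 3.5],
  [0, 0, 3.5],
  [0, 0, 2.5],
  [0, 0, 1.05],
  [0, 0, 0],
], twist=[0, 0, 0, 0, 0])

```text
t: 2.55
tool_pos: [0.5118, 0.2724, 0.1378]
orientation: [0.283, -3.128, 0.001]
force: [0.1, 0.5, 0.4]
opening: 0.0931
gripper_force: 0.0
```

>>> apply_moves([
  [0, 0, 0],
  [0, 0, 0],
  [0, 0, 0],
  [0, 0, 0],
  [0, 0, 0],
  [0, 0, 0],
  [0, 0, 0],
], twist=[0, 0, 0, 0, 0, 0, 0], gripper=2.5, squeeze=14)

```text
t: 3.42
tool_pos: [0.5121, 0.2726, 0.1381]
orientation: [0.286, -3.129, -0.0]
force: [-0.0, 1.7, -0.2]
opening: 0.0357
gripper_force: 14.0
```

```bash
python3 -c "
from h import *
to(.4215,.1245,.19,138)
for n in ('top','side'):
    c=cam(n);u,v=map(int,proj(c,[.512,.2725,.1]));f=c['frame'][v-40:v+50,u-50:u+50]
    globals()[n]=cv2.resize(f,None,fx=4,fy=4,interpolation=2)
cv2.imwrite('pics/g.png',np.hstack([top,side])[:,:,::-1])"
```

```text
t 3.425 pos [0.5121 0.2726 0.1381] phi -169.56 tilt 0.01 delta cm [ 11.59 -12.92  -5.19] twist 0.915 F [-0.   1.7 -0.2] open 0.0357 grip 14.0
```

View pics/g.png

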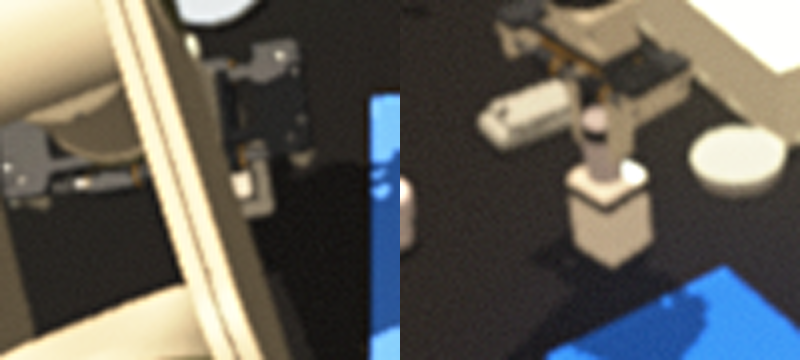

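The side view shows the fingers closed on the tube near its tip at about (600,125), with the camera still upright. Lifting and carrying it to the mat.

>>> apply_moves([
  [0, 0, -1.0],
  [0, 0, -2.0],
  [1.29, -1.42, 0],
  [2.3, -2.6, 0],
  [2.8, -3.1, 0],
  [2.6, -2.9, 0],
  [1.7, -1.9, 0],
  [0.9, -1.0, 0],
], twist=[0, 0, 0, 0, 0, 0, 0, 0])

```text
t: 4.53
tool_pos: [0.4215, 0.1236, 0.1694]
orientation: [-0.284, 3.127, 0.0]
force: [0.8, 0.1, -4.0]
opening: 0.0358
gripper_force: 14.0
```

>>> apply_moves([
  [0, 0, 0],
  [0, 0, 0],
  [0, 0, 0],
  [0, 0, 0],
  [0, 0, 0],
  [0, 0, 0],
  [0, 0, 0],
  [0, 0, 0],
], twist=[0.1, 0.14, 0.14, 0.14, 0.14, 0.14, 0.115, 0])

```text
t: 5.52
tool_pos: [0.422, 0.1247, 0.1689]
orientation: [1.124, 2.933, 0.001]
force: [0.0, 0.0, -5.0]
opening: 0.036
gripper_force: 14.0
```

```bash
python3 -c "
from h import *
to(.4215,.1245,.141,138)
c=cam('side');u,v=map(int,proj(c,[.43,.12,.1]));f=c['frame'][v-40:v+60,u-60:u+60]
cv2.imwrite('pics/c.png',cv2.resize(f,None,fx=4,fy=4,interpolation=2)[:,:,::-1])"
```

```text
t 5.525 pos [0.422  0.1247 0.1689] phi 138.07 tilt 0.06 delta cm [ 0.02 -0.05  2.79] twist 0.001 F [ 0.  0. -5.] open 0.036 grip 14.0
```

View pics/c.png

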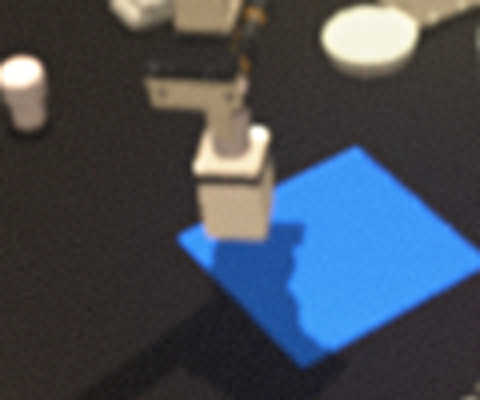

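The side view shows the camera hanging upright over the mat's left corner at about (235,235). Setting it down.

>>> apply_moves([
  [0, 0, 1.2],
  [0, 0, 0.9],
  [0, 0, 0.4],
  [0, 0, 0.2],
  [0, 0, 0.1],
  [0, 0, 0],
], twist=[0, 0, 0, 0, 0, 0])

```text
t: 6.32
tool_pos: [0.4219, 0.1244, 0.1411]
orientation: [1.125, 2.932, 0.001]
force: [-3.7, -1.9, 6.4]
opening: 0.0356
gripper_force: 14.0
```

>>> apply_moves([
  [0, 0, 0],
  [0, 0, 0],
  [-1.16, 0, -0.13],
  [-1.17, 0, -0.07],
  [-1.17, 0, 0.02],
  [-1.17, 0, 0.13],
], twist=[0, 0, 0, 0, 0, 0], squeeze=4)

```text
t: 7.08
tool_pos: [0.4572, 0.0925, 0.1407]
orientation: [1.126, 2.932, 0.0]
force: [-0.5, -0.1, 0.2]
opening: 0.0356
gripper_force: 4.0
```

```bash
python3 -c "
from h import *
to(.4215,.1245,.141,138)
c=cam('side');u,v=map(int,proj(c,[.43,.12,.1]));f=c['frame'][v-40:v+60,u-60:u+60]
cv2.imwrite('pics/c2.png',cv2.resize(f,None,fx=4,fy=4,interpolation=2)[:,:,::-1])"
```

```text
t 7.075 pos [0.4572 0.0925 0.1407] phi 138.0 tilt 0.04 delta cm [ 4.8  -0.01 -0.04] twist -0.0 F [-0.5 -0.1  0.2] open 0.0356 grip 4.0
```

View pics/c2.png

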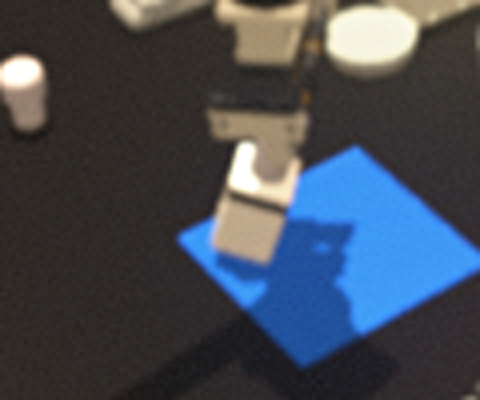

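The side view shows the camera leaning about 20° with its lower edge still on the mat at about (265,262) and no sliding. Continuing the arc.

>>> apply_moves([
  [-1.15, 0, 0.2],
  [-1.13, 0, 0.3],
  [-1.1, 0, 0.4],
  [-1.06, 0, 0.5],
  [-1.01, 0, 0.6],
  [-0.95, 0, 0.69],
  [-0.89, 0, 0.77],
  [-0.82, 0, 0.85],
], twist=[0, 0, 0, 0, 0, 0, 0, 0])

```text
t: 8.12
tool_pos: [0.5171, 0.0385, 0.0971]
orientation: [1.125, 2.933, 0.0]
force: [0.8, -0.1, 0.8]
opening: 0.0362
gripper_force: 4.0
```

```bash
python3 -c "
from h import *
to(.4215,.1245,.141,138)
c=cam('side');u,v=map(int,proj(c,[.46,.09,.1]));f=c['frame'][v-40:v+60,u-60:u+60]
cv2.imwrite('pics/c3.png',cv2.resize(f,None,fx=4,fy=4,interpolation=2)[:,:,::-1])"
```

```text
t 8.125 pos [0.5171 0.0385 0.0971] phi 138.01 tilt 0.03 delta cm [12.86 -0.   -4.4 ] twist 0.0 F [ 0.8 -0.1  0.8] open 0.0362 grip 4.0
```

View pics/c3.png

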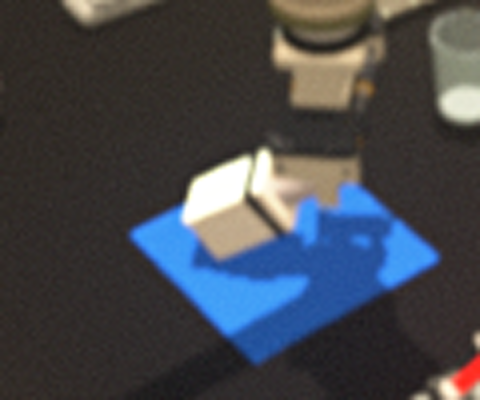

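The side view shows about 60° of tilt, with the lower edge still on the mat at about (220,258) and the tube between the pads. Now the slow last part.

>>> apply_moves([
  [-0.74, 0, 0.9],
  [-0.66, 0, 0.96],
  [-0.57, 0, 1.0],
  [-0.25, 0, 0.53],
  [-0.23, 0, 0.53],
  [-0.2, 0, 0.53],
  [-0.18, 0, 0.53],
  [-0.16, 0, 0.5],
], twist=[0, 0, 0, 0, 0, 0, 0, 0])

```text
t: 9.18
tool_pos: [0.5387, 0.0189, 0.0424]
orientation: [-1.125, -2.933, 0.0]
force: [0.6, -0.1, -1.8]
opening: 0.0358
gripper_force: 4.0
```

>>> apply_moves([
  [-0.08, 0, 0.2],
  [-0.06, 0, 0.2],
  [-0.04, 0, 0.15],
  [0, 0, 0.1],
  [0, 0, 0],
], twist=[0, 0, 0, 0, 0])

```text
t: 9.8
tool_pos: [0.54, 0.0178, 0.0362]
orientation: [-1.125, -2.933, 0.0]
force: [-1.4, 1.0, -1.2]
opening: 0.0359
gripper_force: 4.0
```

```bash
python3 -c "
from h import *
to(.4215,.1245,.036,138)
c=cam('side');u,v=map(int,proj(c,[.48,.07,.05]));f=c['frame'][v-50:v+50,u-60:u+60]
cv2.imwrite('pics/c4.png',cv2.resize(f,None,fx=4,fy=4,interpolation=2)[:,:,::-1])"
```

```text
t 9.8 pos [0.54   0.0178 0.0362] phi 138.02 tilt 0.01 delta cm [1.595e+01 1.000e-02 2.000e-02] twist 0.0 F [-1.4  1.  -1.2] open 0.0359 grip 4.0
```

View pics/c4.png

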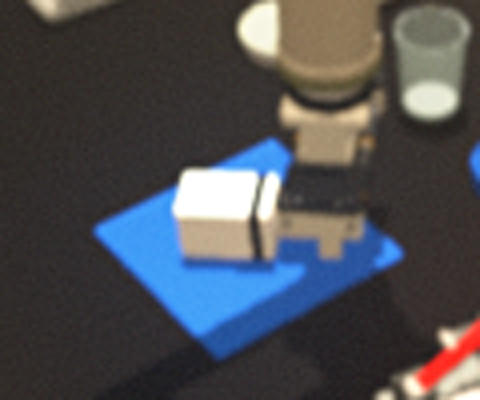

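The side view shows the camera lying on the mat, housing at about (225,215) and flat on its side. Settling the last fraction, releasing, and moving above the housing.

>>> apply_moves([
  [0, 0, 0.05],
  [0, 0, 0],
], twist=[0, 0])

```text
t: 10.1
tool_pos: [0.5401, 0.0177, 0.0358]
orientation: [1.125, 2.933, -0.0]
force: [-0.7, 0.7, -2.7]
opening: 0.0358
gripper_force: 4.0
```

>>> apply_moves([
  [0, 0, 0],
  [0, 0, 0],
  [0, 0, 0],
  [0, 0, 0],
], twist=[0, 0, 0, 0], gripper=5.5)

```text
t: 10.6
tool_pos: [0.5402, 0.0177, 0.0359]
orientation: [1.125, 2.933, 0.0]
force: [-0.4, -0.4, -0.6]
opening: 0.0548
gripper_force: 0.0
```

>>> apply_moves([
  [0, 0, -1.0],
  [0, 0, -3.0],
  [0, 0, -3.5],
  [2.5, 0, 0],
  [2.6, 0, 0],
  [2.6, 0, 0],
  [0, 0, 0],
], twist=[0, 0, 0, 0, 0, 0, 0])

```text
t: 11.48
tool_pos: [0.4822, 0.0701, 0.1114]
orientation: [1.123, 2.934, 0.001]
force: [0.5, -0.5, -0.5]
opening: 0.0553
gripper_force: 0.0
```

```bash
python3 -c "
from h import *
b=np.array([.442,.1064]);e=np.radians(-42);p=b+.055*np.array([np.cos(e),np.sin(e)]);print(p)
to(*p,.058,138)
c=cam('side');u,v=map(int,proj(c,[.48,.07,.05]));f=c['frame'][v-50:v+50,u-60:u+60]
c2=cam('top');u,v=map(int,proj(c2,[.48,.07,.05]));f2=c2['frame'][v-50:v+50,u-40:u+40]
cv2.imwrite('pics/c5.png',cv2.resize(np.hstack([f,f2]),None,fx=4,fy=4,interpolation=2)[:,:,::-1])"
```

```text
[0.48287297 0.06959782]
t 11.475 pos [0.4822 0.0701 0.1114] phi 138.11 tilt 0.03 delta cm [-0.08  0.    5.34] twist 0.002 F [ 0.5 -0.5 -0.5] open 0.0553 grip 0.0
```

View pics/c5.png

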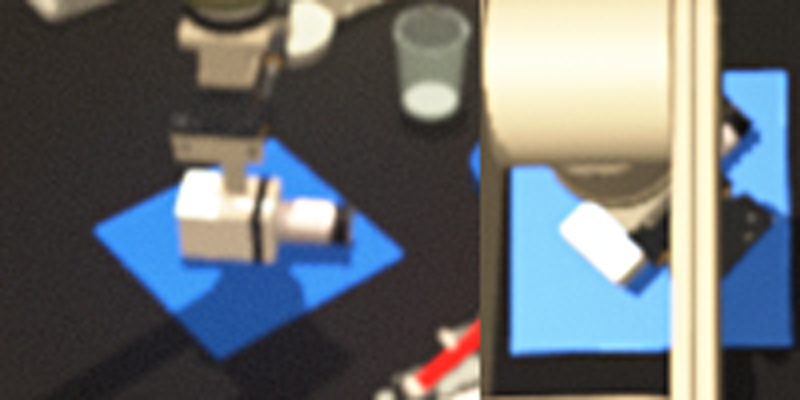

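The two views show the camera lying on the mat along its diagonal, with the black tip at about (343,223). The gripper is above the housing. Regrasping.

>>> apply_moves([
  [0, 0, 0],
  [0, 0, 0],
  [0, 0, 0],
  [-0.08, 0, 1.5],
  [0, 0, 2.0],
  [0, 0, 1.3],
  [0, 0, 0.54],
  [0, 0, 0],
], twist=[0, 0, 0, 0, 0, 0, 0, 0], gripper=8.5)

```text
t: 12.58
tool_pos: [0.4832, 0.0687, 0.0569]
orientation: [-1.125, -2.932, 0.0]
force: [-0.3, 0.3, -0.2]
opening: 0.0851
gripper_force: 0.0
```

>>> apply_moves([
  [0, 0, 0],
  [0, 0, 0],
  [0, 0, 0],
  [0, 0, 0],
  [0, 0, 0],
  [0, 0, 0],
], twist=[0, 0, 0, 0, 0, 0], gripper=4.5, squeeze=18)

```text
t: 13.32
tool_pos: [0.4837, 0.0687, 0.0576]
orientation: [1.125, 2.933, 0.0]
force: [0.0, -0.1, 4.4]
opening: 0.0537
gripper_force: 18.0
```

```bash
cat >> h.py <<'E'
CR=np.array([.5276,-.2763]);CY=np.radians(-6.3)
def cr(x,y): return CR+np.array([[np.cos(CY),-np.sin(CY)],[np.sin(CY),np.cos(CY)]])@[x,y]
E
python3 -c "
from h import *
c=cam('side');u,v=map(int,proj(c,[.48,.07,.05]))
print(plane(c,u-60+345/4,v-50+224/4,.03), 'pred tip axis',np.array([.442,.1064])+.148*np.array([np.cos(np.radians(-42)),np.sin(np.radians(-42))]))
p=cr(-.020,0);print(p);to(*p,.147,173.7)"
```

```text
[0.54921892 0.01200263 0.03      ] pred tip axis [0.55198543 0.00736867]
[ 0.50772078 -0.27410531]
t 13.375 pos [0.4837 0.0687 0.0577] phi 138.01 tilt 0.03 delta cm [-24.72 -23.87  -8.93] twist -0.623 F [-1.2  0.7  3.5] open 0.054 grip 18.0
```

>>> apply_moves([
  [0, 0, -1.5],
  [0, 0, -3.5],
  [0, 0, -4.0],
  [0, 0, -3.0],
  [-1.2, -1.1, -1.0],
  [-2.4, -2.3, 0],
  [-3.2, -3.1, 0],
  [-3.4, -3.3, 0],
], twist=[0, 0, 0, 0, 0, 0, 0, 0])

```text
t: 14.38
tool_pos: [0.4926, -0.0741, 0.1861]
orientation: [-1.124, -2.931, 0.001]
force: [0.1, 0.9, -5.5]
opening: 0.0538
gripper_force: 18.0
```

>>> apply_moves([
  [-3.4, -3.3, 0],
  [-3.4, -3.3, 0],
  [-3.2, -3.1, 0],
  [-2.4, -2.3, 0],
  [-1.4, -1.4, 0],
  [-0.72, -0.67, 0],
  [0, 0, 0],
], twist=[0, 0, 0, 0, 0, 0, -0.1])

```text
t: 15.25
tool_pos: [0.5072, -0.2741, 0.1868]
orientation: [-0.975, -2.985, -0.001]
force: [0.5, 0.9, -4.5]
opening: 0.0538
gripper_force: 18.0
```

>>> apply_moves([
  [0, 0, 0],
  [0, 0, 0],
  [0, 0, 0],
  [0, 0, 0],
  [0, 0, 0],
  [0, 0, 0],
], twist=[-0.14, -0.14, -0.14, -0.103, 0, 0])

```text
t: 16.0
tool_pos: [0.5075, -0.2735, 0.1872]
orientation: [-0.175, -3.136, -0.0]
force: [0.1, 1.1, -4.5]
opening: 0.0536
gripper_force: 18.0
```

```bash
python3 -c "
from h import *
p=cr(-.020,0);to(*p,.067,173.7)
c=cam('side');u,v=map(int,proj(c,[.53,-.26,.1]));f=c['frame'][v-50:v+60,u-60:u+60]
c2=cam('top');u,v=map(int,proj(c2,[.53,-.26,.1]));f2=c2['frame'][v-55:v+55,u-40:u+40]
cv2.imwrite('pics/c6.png',cv2.resize(np.hstack([f,f2]),None,fx=4,fy=4,interpolation=2)[:,:,::-1])"
```

```text
t 16.0 pos [ 0.5075 -0.2735  0.1872] phi 173.62 tilt 0.03 delta cm [-0.03 -0.06 12.02] twist -0.001 F [ 0.1  1.1 -4.5] open 0.0536 grip 18.0
```

View pics/c6.png

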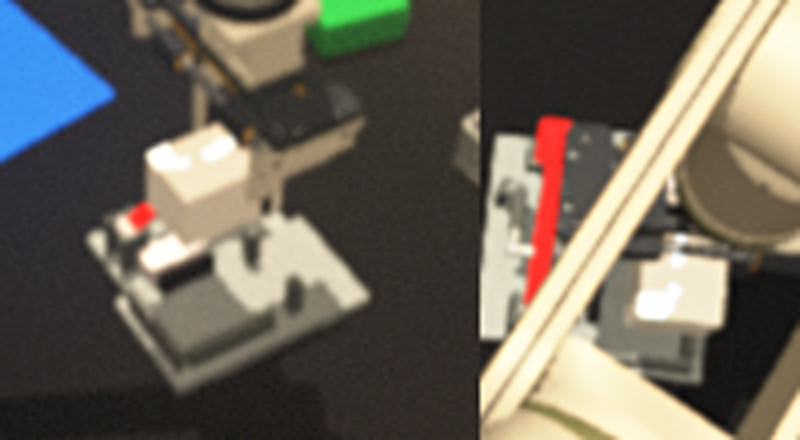

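The two views show the camera held level above the cradle, square with the channel, its housing at about (200,180) in the side view. Lowering with force checks.

>>> apply_moves([
  [-0.2, -0.06, 1.5],
  [0, 0, 2.5],
  [0, 0, 2.5],
  [0, 0, 1.7],
  [0, 0, 0.8],
  [0, 0, 0.2],
  [0, 0, 0],
], twist=[0, 0, 0, 0, 0, 0, 0])

```text
t: 16.98
tool_pos: [0.51, -0.2752, 0.0961]
orientation: [0.172, 3.136, -0.001]
force: [-0.2, 0.5, -5.5]
opening: 0.054
gripper_force: 18.0
```

>>> apply_moves([
  [0, 0, 0.3],
  [0, 0, 0.3],
  [0, 0, 0.3],
  [0, 0, 0.3],
  [0, 0, 0],
], twist=[0, 0, 0, 0, 0])

```text
t: 17.6
tool_pos: [0.5092, -0.2747, 0.0829]
orientation: [-0.172, -3.136, -0.001]
force: [0.3, -0.6, -4.4]
opening: 0.0537
gripper_force: 18.0
```

>>> apply_moves([
  [0, 0, 0.4],
  [0, 0, 0.4],
  [0, 0, 0.3],
  [0, 0, 0.2],
  [0, 0, 0.1],
  [0, 0, 0],
], twist=[0, 0, 0, 0, 0, 0])

```text
t: 18.35
tool_pos: [0.5095, -0.2749, 0.0693]
orientation: [-0.172, -3.137, 0.0]
force: [0.4, 0.5, -4.6]
opening: 0.0536
gripper_force: 18.0
```

>>> apply_moves([
  [0, 0, 0.1],
  [0, 0, 0.08],
  [0, 0, 0],
], twist=[0, 0, 0])

```text
t: 18.73
tool_pos: [0.5094, -0.2749, 0.0675]
orientation: [-0.172, -3.137, -0.0]
force: [0.1, -0.1, -4.6]
opening: 0.0534
gripper_force: 18.0
```

>>> apply_moves([
  [0, 0, 0.05],
  [0, 0, 0.05],
  [0, 0, 0],
], twist=[0, 0, 0])

```text
t: 19.1
tool_pos: [0.5095, -0.2749, 0.0667]
orientation: [0.172, 3.137, -0.0]
force: [-1.4, 1.0, -2.4]
opening: 0.0536
gripper_force: 18.0
```

>>> apply_moves([
  [0, 0, 0.03],
  [0, 0, 0],
], twist=[0, 0])

```text
t: 19.35
tool_pos: [0.5095, -0.275, 0.0667]
orientation: [0.172, 3.137, -0.0]
force: [-3.1, 1.7, 1.6]
opening: 0.0536
gripper_force: 18.0
```

>>> apply_moves([
  [0, 0, 0],
  [0, 0, 0],
  [0, 0, 0],
  [0, 0, 0],
], twist=[0, 0, 0, 0], gripper=7.0)

```text
t: 19.85
tool_pos: [0.5095, -0.275, 0.0663]
orientation: [0.172, 3.137, -0.0]
force: [-0.2, -0.6, 0.0]
opening: 0.0699
gripper_force: 0.0
```

>>> apply_moves([
  [0, 0, -1.0],
  [0, 0, -3.0],
  [0, 0, -4.0],
  [0, 0, -4.0],
  [0, 0, 0],
], twist=[0, 0, 0, 0, 0])

```text
t: 20.48
tool_pos: [0.5118, -0.2764, 0.1917]
orientation: [0.172, 3.13, -0.007]
force: [0.0, -0.6, -0.6]
opening: 0.07
gripper_force: 0.0
```

```bash
python3 -c "
from h import *
p=cr(.047,.080);print(p);to(*p,.15,173.7)
for n in('top','side'):
    c=cam(n);k=red(c);M=cv2.boundingRect(k);print(n,M)
    for q in [k[:,0][k[:,0,1]<=M[1]+6]]: print(q.mean(0),plane(c,*q.mean(0),.109), 'pred',proj(c,[*p,.109]))
c=cam('side');g=cv2.cvtColor(c['frame'],cv2.COLOR_RGB2GRAY)
for nm,X in(('tip',(.073,0,.039)),('tube top',(.05,0,.057)),('house top',(-.03,0,.066)),('rear',(-.088,0,.012)),('beyond',(.11,0,.039))):
    u,v=proj(c,[*cr(X[0],X[1]),X[2]]);u,v=int(round(u)),int(round(v));print(nm,u,v,g[v-1:v+2,u-1:u+2].mean())
for x in np.arange(-.1,.1,.006):
    u,v=proj(c,[*cr(x,-.027),.06]);u2,v2=proj(c,[*cr(x,0),.066]);u3,v3=proj(c,[*cr(x,-.012),.052]);print(round(x,3),g[int(round(v)),int(round(u))],g[int(round(v2)),int(round(u2))],g[int(round(v3)),int(round(u3))])
"
```

```text
[ 0.58309491 -0.20194064]
t 20.475 pos [ 0.5118 -0.2764  0.1917] phi 173.71 tilt 0.49 delta cm [-6.24  8.2   4.19] twist 0.0 F [ 0.  -0.6 -0.6] open 0.07 grip 0.0
top (335, 202, 12, 47)
[342.8 203.6] [ 0.59555308 -0.20194651  0.109     ] pred [np.float64(342.870710575971), np.float64(208.03838483173)]
side (285, 245, 30, 28)
[309.81818182 247.90909091] [ 0.56735325 -0.19768793  0.109     ] pred [np.float64(314.5329679158761), np.float64(246.57052878250406)]
tip 334 275 69.11111111111111
tube top 329 274 254.88888888888889
house top 307 282 233.0
rear 291 301 111.44444444444444
beyond 344 270 50.22222222222222
-0.1 113 123 71
-0.094 161 196 128
-0.088 162 166 163
-0.082 159 173 163
-0.076 177 247 167
-0.07 205 248 250
-0.064 183 233 255
-0.058 175 233 255
-0.052 186 234 236
-0.046 199 234 255
-0.04 228 233 255
-0.034 181 233 255
-0.028 182 233 255
-0.022 194 233 255
-0.016 176 234 255
-0.01 61 96 244
-0.004 70 72 232
0.002 180 255 132
0.008 167 255 255
0.014 183 253 255
0.02 159 255 239
0.026 172 254 244
0.032 177 254 236
0.038 183 254 238
0.044 165 255 244
0.05 83 247 248
0.056 41 65 235
0.062 39 49 60
0.068 53 50 44
0.074 53 53 47
0.08 51 49 48
0.086 50 49 51
0.092 47 51 56
0.098 51 48 51
```

>>> apply_moves([
  [-1.2, 1.6, 0],
  [-1.7, 2.2, 0],
  [-1.7, 2.2, 0],
  [-1.64, 2.2, 0],
  [0, 0, 2.0],
  [0, 0, 2.0],
  [0, 0, 0],
  [0, 0, 0],
], twist=[0, 0, 0, 0, 0, 0, 0, 0], gripper=0)

```text
t: 21.62
tool_pos: [0.5799, -0.2007, 0.1459]
orientation: [-0.174, -3.136, -0.0]
force: [-0.2, 0.2, -0.2]
opening: 0.0005
gripper_force: 0.0
```

```bash
python3 -c "
from h import *
p=cr(.047,.080);to(*p,.134,173.7)"
```

```text
t 21.625 pos [ 0.5799 -0.2007  0.1459] phi 173.65 tilt 0.05 delta cm [-0.33 -0.09  1.19] twist -0.001 F [-0.2  0.2 -0.2] open 0.0005 grip 0.0
```

>>> apply_moves([
  [-0.33, -0.09, 0.8],
  [0, 0, 0.4],
  [-0.25, 0, 0.4],
  [-0.2, 0, 0.42],
  [-0.2, 0, 0.5],
  [-0.2, 0, 0.5],
  [-0.16, 0, 0.52],
  [-0.15, 0, 0.53],
], twist=[0, 0, 0, 0, 0, 0, 0, 0])

```text
t: 22.62
tool_pos: [0.5953, -0.2029, 0.1053]
orientation: [0.173, 3.137, -0.0]
force: [0.0, -0.4, 1.7]
opening: 0.0004
gripper_force: 0.7
```

>>> apply_moves([
  [-0.11, 0, 0.53],
  [-0.11, 0, 0.53],
  [-0.06, 0, 0.54],
  [-0.06, 0, 0.55],
  [-0.03, 0, 0.4],
  [0, 0, 0],
], twist=[0, 0, 0, 0, 0, 0])

```text
t: 23.38
tool_pos: [0.5986, -0.2031, 0.0796]
orientation: [-0.172, -3.136, -0.0]
force: [-0.2, 0.5, 0.4]
opening: 0.0004
gripper_force: 0.0
```

>>> apply_moves([
  [0, 0, 0.2],
  [0, 0, 0.2],
  [0, 0, 0.1],
  [0, 0, 0],
], twist=[0, 0, 0, 0])

```text
t: 23.88
tool_pos: [0.5988, -0.2031, 0.075]
orientation: [-0.172, -3.137, -0.0]
force: [0.2, 0.0, 0.5]
opening: 0.0003
gripper_force: 0.0
```

```bash
python3 -c "
from h import *
p=cr(.063,.080);to(*p,.075,173.7)
for n in('top','side'):
    c=cam(n);k=red(c);print(n,cv2.boundingRect(k),cv2.minAreaRect(k))
    for x,z in((-.05,.044),(.063,.05),(.048,.109)): print('pred',np.round(proj(c,[*cr(x,.08),z]),1))
"
```

```text
t 23.875 pos [ 0.5988 -0.2031  0.075 ] phi 173.71 tilt 0.01 delta cm [-0.03 -0.05 -0.  ] twist 0.0 F [0.2 0.  0.5] open 0.0003 grip 0.0
top (336, 211, 10, 15) ((340.5, 218.0), (14.0, 9.0), 90.0)
pred [336.7 246.5]
pred [340.8 207.2]
pred [342.9 207.7]
side (286, 256, 38, 18) ((304.0892028808594, 263.16485595703125), (9.04314136505127, 39.186946868896484), 72.89727020263672)
pred [288. 272.]
pred [317.8 257.7]
pred [314.8 246.5]
```

>>> apply_moves([
  [0, 0, 0.1],
  [0, 0, 0.1],
  [0, 0, 0],
], twist=[0, 0, 0])

```text
t: 24.35
tool_pos: [0.599, -0.2032, 0.0739]
orientation: [0.172, 3.137, -0.0]
force: [-2.7, 0.7, 5.9]
opening: 0.0005
gripper_force: 3.0
```

Contact force rises at full depth, so the lever is down on its stop. Retreating, then moving aside to check.

>>> apply_moves([
  [0, 0, -1.0],
  [0, 0, -4.0],
  [0, 0, -5.0],
  [0, 0, -5.0],
  [3.0, 5.0, 0],
  [3.0, 5.0, 0],
  [3.0, 5.0, 0],
  [0, 0, 0],
], twist=[0, 0, 0, 0, 0, 0, 0, 0])

```text
t: 25.35
tool_pos: [0.5246, -0.0411, 0.2236]
orientation: [0.166, 3.137, 0.001]
force: [0.5, -1.0, 0.6]
opening: 0.0006
gripper_force: 0.0
```

>>> apply_moves([
  [2.0, 5.0, 0],
  [2.0, 5.0, 0],
  [2.0, 5.0, 0],
  [0, 0, 0],
  [0, 0, 0],
], twist=[0, 0, 0, 0, 0])

```text
t: 25.98
tool_pos: [0.4832, 0.1108, 0.2234]
orientation: [0.172, 3.136, -0.001]
force: [-0.5, 0.9, -0.2]
opening: 0.0005
gripper_force: 0.0
```

```bash
python3 -c "
from h import *
s=robot.read_state();print(s['tool_pos'],s['force'],s['dq'].round(3))
for n in('top','side'):
    c=cam(n);k=red(c);print(n,cv2.boundingRect(k),cv2.minAreaRect(k))
    for x,z in((-.05,.044),(.063,.05),(.078,.05),(.048,.109)): print('pred',np.round(proj(c,[*cr(x,.08),z]),1))
c=cam('side');g=cv2.cvtColor(c['frame'],cv2.COLOR_RGB2GRAY)
c2=cam('top');g2=cv2.cvtColor(c2['frame'],cv2.COLOR_RGB2GRAY)
for C,G in((c,g),(c2,g2)):
  for y,z in((0,.066),(0,.057)):
    r=[]
    for x in np.arange(-.1,.1,.005):
      u,v=proj(C,[*cr(x,y),z]);r.append(int(G[int(round(v)),int(round(u))]))
    print(r)
  for xx,z in((-.045,.066),(.04,.05)):
    r=[]
    for y in np.arange(-.05,.051,.005):
      u,v=proj(C,[*cr(xx,y),z]);r.append(int(G[int(round(v)),int(round(u))]))
    print('y',r)
"
```

```text
[0.4832178  0.11082112 0.22342931] [-0.51412044  0.88763742 -0.23272918] [-0.026  0.003  0.002  0.002 -0.     0.003]
top (335, 201, 13, 48) ((341.0210876464844, 224.593505859375), (11.090024948120117, 47.03379440307617), 1.3322197198867798)
pred [336.7 246.5]
pred [340.8 207.2]
pred [341.3 202.2]
pred [342.9 207.7]
side (286, 254, 39, 19) ((304.61102294921875, 262.78448486328125), (9.79092025756836, 39.84942626953125), 72.25532531738281)
pred [288. 272.]
pred [317.8 257.7]
pred [321.6 256. ]
pred [314.8 246.5]
[128, 207, 205, 165, 210, 255, 255, 255, 255, 255, 255, 255, 255, 255, 255, 255, 255, 255, 168, 122, 255, 253, 248, 249, 251, 241, 239, 248, 243, 239, 222, 90, 47, 55, 54, 54, 55, 53, 57, 53]
[74, 171, 181, 168, 163, 232, 255, 255, 255, 255, 255, 255, 255, 255, 255, 255, 255, 255, 255, 236, 132, 255, 255, 255, 255, 255, 254, 255, 255, 254, 255, 250, 216, 54, 53, 60, 56, 57, 54, 51]
y [171, 177, 173, 189, 255, 255, 255, 255, 255, 255, 255, 255, 255, 255, 255, 254, 254, 255, 253, 205, 135]
y [141, 129, 130, 128, 135, 163, 207, 237, 249, 254, 255, 254, 239, 222, 228, 221, 197, 141, 120, 79, 73]
[94, 122, 128, 121, 116, 233, 255, 253, 253, 253, 253, 253, 253, 253, 253, 253, 253, 255, 240, 56, 253, 253, 250, 253, 253, 253, 253, 253, 253, 252, 254, 251, 46, 52, 52, 36, 31, 34, 32, 34]
[84, 155, 97, 133, 116, 231, 255, 253, 253, 253, 253, 253, 253, 253, 253, 253, 253, 254, 253, 122, 138, 255, 250, 253, 253, 253, 253, 253, 252, 252, 253, 255, 127, 45, 48, 36, 31, 32, 32, 35]
y [33, 32, 59, 169, 255, 255, 253, 253, 253, 253, 253, 253, 253, 254, 254, 198, 75, 48, 191, 183, 219]
y [31, 46, 192, 194, 190, 174, 167, 238, 247, 252, 252, 243, 232, 175, 196, 196, 196, 195, 195, 196, 192]
```

```bash
python3 -c "
from h import *
print(robot.close_job())"
```

```text
the job is handed in; nothing more can be done
None
```

I laid the camera down on the mat and let go, then set it in the cradle and let go. I pressed the red lever down, and the final images show it still down with the camera in place; the job was handed in at about 26 s of the allowed 58 s.

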